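Raise the splash guard's sash to its clip

ROBOT

A 7-joint arm with a two-finger parallel gripper is mounted at the origin on the work surface. World frame = base frame: x ahead of the robot, y to its left, z up, the work surface at z = 0. Lengths are in m, angles in rad, forces in N, time in s.
With the tool pointing down it reaches from about 0.425 to 0.875 m from the base axis. Payload 4.7 kg.
Tool frame: the origin (TCP) lies where the fingers leave the gripper's body, on its centre line; the fingertips stand 70 mm ahead of it and the grasp point (between the pads) lies 51 mm ahead of it; z points along the fingers, y is the line along which they close (so a half turn about z gives the same grasp; the last joint's range is limited). The gripper opens to 87 mm and grips with 3 to 60 N. Pads are 19 mm wide; open, the fingers measure 117 mm over their backs; the gripper's body (75 mm by 190 mm) begins 51 mm behind the grasp point.
Start: joints at [1.321, 0.321, -0.07, 1.45, 0.023, 1.371, -0.057], TCP at [0.169, -0.628, 0.292] pointing down, gripper open.
Joint ranges: [-2.86, 2.86], [-0.3, 2.09], [-1.38, 1.24], [0.06, 2.45], [-1.56, 4.7], [0.09, 2.05], [-2.69, 2.69]. Speed limits (rad/s): [2.57, 2.57, 3.14, 3.14, 3.14, 3.14, 3.14].

INTERFACE

Orientations are given as a rotation vector (axis times angle).
In Python, from bench import ctrl gives the robot as it stands.
- The arm moves only by the tool play_rows, never from a script. Its argument "increments" is a list that holds one entry, the list of rows, each a list of 7 numbers: the shift along the tool's x, y, z as a fraction of full scale, then the turn, a rotation vector about the tool's x, y, z as a fraction of full scale, then the gripper command: -1 is shut, 1 is fully open, values between are in proportion. A call has 1 to 8 rows; each row is the pose to reach, as a shift and turn from the pose commanded when the call began, along the tool's axes at that moment; what a row does not reach only later rows make up. Full scale, the value 1, is 0.1 m for a shift and 90 degrees for a turn. A row lasts 1/10 s, in which the tool goes at most 50 mm and 8.59 degrees, less where a joint would pass 70% of its speed; a pose out of reach is approached as far as the arm can. A call with a number of a shift or a turn outside -1 to 1 is refused whole. A call with a gripper value outside its range is refused whole. The fingers move at their own pace and stop on an object; "squeeze" is the grip in N (left out, the last holds). Time passes only in rows, so rows that repeat a pose let the fingers close. It gives the time, the measured TCP pose, the force, the opening and the grip force at its end, in the units of the state.
- ctrl.get_state(): the state, without advancing time (a new reading comes with each control period).
- ctrl.get_image(name): name is "scene" or "side" or "wrist"; returns the picture (420x560x3 uint8, red, green, blue); there is no depth.
- ctrl.get_calibration(name): a dict with "vertical_fov" (degrees; the focal length in pixels is half the picture's height over the tangent of half this angle, whatever the lens; pixels are square), "cx", "cy" (the principal point, pixels), "R" (3x3) and "t" (3): a world point X has camera coordinates R X + t; the wrist camera has in their place "T_tool_cam" (4x4, takes a point from camera to tool coordinates, whose origin is the TCP and whose axes are the flange's). Camera axes: x right, y down, z forward; pixel columns grow to the right and rows downward; lengths in m; the calibration is good to about 2 mm. A picture is of the moment at which its call begins: read the wrist's pose just before it. get_calibration takes no time and is no camera call.
- ctrl.close_job(): hands the job in; it is judged then, once.
The state is a dict: "time": time; "joint_positions": joint angles; "qd": joint speeds; "joint_torque": joint torques, N m; "position": TCP position; "tool_rot": TCP orientation; "ft_force": force on the tool from outside, world axes, zero at the start; "torque": the same for the moment, N m; "grip_width": opening from 0.0 (shut) to 1.0 (fully open); "grip_force": force on a finger pad.
Only numpy, scipy, OpenCV 4.12 (cv2) and the standard library are available. Lean on these libraries where they do the work, as an engineer would, in place of code of your own. Each camera call takes 0.05 s, during which the arm holds its last target. There are 200 camera calls.

TASK

Push the clear sliding window of the splash guard up from beneath its steel lip with the fingertips until the tab at the end of the lip is level with the black line of the white clip on the right-hand rail, then take the hand away so that the window stays there on its counterweight. Push only on the lip from below: do not grip it or touch the pane or the rubber strip on top of the lip. Leave the clip where it is and do not knock, shift or lift anything standing about.

Things in the scene. Friction and masses are not known exactly. Their poses are not given: they have to be found in the camera images.
- guard: Splash guard fixed to the bench: open aluminium frame, two flat side rails 16 mm wide, 450 mm apart, leaning back 40 degrees from upright to 0.40 m high. Origin on the bench midway between the rails' feet; x level away from the robot side, y to the left along the guard, z up. On the upright posts behind, two dark counterweight blocks sink as the window rises.
- sash: Sliding window. Lip: steel ledge at its bottom edge, 400 mm long, 10 thick, square to the pane, sloping up to the robot. Origin: on the lip's flat underside, mid length, in the pane's plane; underside spans local x +5 to -40 mm (front edge). z = slide direction (up slope, 50 deg above level), y left along lip, x into the guard. Starts 107 mm above the bench, 90 mm behind the guard's origin, at its lower stop
- lip_strip (a point): Middle of the black rubber strip (18 mm deep, 380 mm long, 4 mm thick) on top of the lip, set back 17 mm from the lip's front edge. Above it stands the clear pane, 400 x 150 x 5 mm. Neither is to be touched (sash_c0 = lip, sash_c1 = pane, sash_c2 = strip). The window can slide 200 mm; balanced by the counterweight, it takes 3 to 6 N along the slide and stays where it is left
- lip_tab (a point): End of the thin steel tab (4 mm thick) at the right-hand end (-y) of the lip, at the middle of its thickness and 25 mm out from the pane's plane. It must end level, along the slope, with marker_line.
- marker_line (a point): Middle of the black line across the white plastic clip (34 x 26 mm) on the right-hand rail (-y side). Its axes are parallel to the lip's: z up the slope. The clip is held by friction (8 N) and sits 60 to 175 mm up the slope from where the tab starts.
- bottle: White reagent bottle with blue cap, 64 mm across, 175 mm tall; origin under its middle. The bottle, the small rack and the dish stand in a row just in front of the lip, 130 mm apart, in any order.
- rack: Small blue rack with six red-capped tubes, one piece, 52 x 74 mm, 126 mm tall; origin under its middle. In the row in front of the lip.
- dish: Shallow aluminium dish, 68 mm across and only 14 mm tall, so the hand has room above it; origin under its middle. In the row in front of the lip.
- big_rack: Red rack with 21 purple-capped tubes, one piece, 74 x 162 mm, 101 mm tall, standing behind the window; origin under its middle.
- pot: White lidded specimen pot, 60 mm across, 75 mm tall, behind the window; origin under its middle.
- handpiece: Steel tube-sealer handpiece lying on the bench to the right, 170 mm long, 26 mm across; origin under its middle.
- pliers: Steel tube-stripping pliers lying on the bench to the left, about 180 mm long, 12 mm thick; origin under the pivot region.

How it is judged:
On the way:
1. the fingers push the window up by its lip, at least 30 mm from its start (distance of sash from where it was at the start of the episode above 0.03 m and contact force between the fingers and sash_c0 above 0.5 N), for 0.2 s.
At the end, for the whole second after the job is handed in: The lip's tab is within 7 mm, along the slope, of the clip's black line, the window is at rest and let go, the clip has moved less than 6 mm, and each other thing less than 20 mm (z of lip_tab in the frame of marker_line between -0.007 and 0.007 m and linear speed of sash below 0.005 m/s and distance of marker_line from where it was at the start of the episode below 0.006 m and distance of each of bottle, rack, dish, big_rack, pot, handpiece, pliers from where it was at the start of the episode below 0.02 m); the robot touches nothing.
It fails at once if the pane or the rubber strip on the lip is pressed (over 2 N), as when gripping the lip (contact force between any of the fingers, the arm and sash_c1 above 2 N or contact force between any of the fingers, the arm and sash_c2 above 2 N).
It fails at once if the clip is moved by 6 mm (distance of marker_line from where it was at the start of the episode above 0.006 m).
It fails at once if something standing about is knocked, shifted or lifted by 20 mm (distance of any of bottle, rack, dish, big_rack, pot, handpiece, pliers from where it was at the start of the episode above 0.02 m).
It fails at once if something standing about is tipped (angle between any of bottle, rack, big_rack, pot's own z axis and vertical above 0.3 rad).
It also fails if it takes over 42 s, if anything falls off the work surface, if the arm or the gripper's body presses on something with over 40 N, if the wrist force passes 120 N, or if a joint passes its speed limit or range.

## Working session

There is one attempt and no reset: what is moved stays moved. The work goes in short steps, Python scripts to look and compute and a tool call to move; the robot and the scene stay as the last step left them, time stands still between calls to the robot, and variables do not carry over. Pictures are saved under pics/ and viewed, at most 10 in all, crops included, and the job is handed in when it is done.

Besides the shell and the picture viewer there is one more tool, called after ">>>" as name(argument=value, ...), one argument or row to a line, values as JSON. play_rows: Moves the arm, as the interface text tells. Shift numbers are shares of 0.1 m and turn numbers shares of 90 degrees, none past 1 either way. Its arguments: {"type":"object","properties":{"increments":{"type":"array"},"squeeze":{"type":"number"}},"required":["increments"]}

```bash
mkdir -p pics; cat > h.py <<'E'
from bench import ctrl
import numpy as np, cv2
from scipy.spatial.transform import Rotation as Ro
def save(n,f,crop=None,s=1):
    im=ctrl.get_image(n)[:,:,::-1]
    cv2.imwrite('pics/raw_'+f,im)
    if crop: im=im[crop[1]:crop[3],crop[0]:crop[2]]
    cv2.imwrite('pics/'+f,cv2.resize(im,None,fx=s,fy=s,interpolation=cv2.INTER_CUBIC))
def K(c): 
    f=210/np.tan(np.radians(c['vertical_fov'])/2); return np.array([[f,0,c['cx']],[0,f,c['cy']],[0,0,1]])
def ray(n,u,v):
    c=ctrl.get_calibration(n); R=np.array(c['R']);t=np.array(c['t'])
    return -R.T@t, R.T@np.linalg.solve(K(c),[u,v,1])
def plane(n,u,v,p,nn):
    o,d=ray(n,u,v); return o+d*(np.dot(nn,np.array(p)-o)/np.dot(nn,d))
def proj(n,X):
    c=ctrl.get_calibration(n); x=K(c)@(np.array(c['R'])@np.array(X)+np.array(c['t'])); return x[:2]/x[2]
def tri(obs):
    A=np.zeros((3,3));b=np.zeros(3)
    for n,u,v in obs:
        o,d=ray(n,u,v);d=d/np.linalg.norm(d);M=np.eye(3)-np.outer(d,d);A+=M;b+=M@o
    return np.linalg.solve(A,b)
E
python3 - <<'E'
from h import *
np.set_printoptions(precision=4,suppress=True)
s=ctrl.get_state();print(s)
for n in('scene','side'):
    c=ctrl.get_calibration(n);print(n,c['vertical_fov'],-np.array(c['R']).T@c['t']); save(n,n+'0.png',s=1.42)
print(ctrl.get_calibration('wrist'))
E
```

```text
{'time': 0.0, 'joint_positions': array([ 1.3211,  0.3219, -0.0701,  1.4517,  0.0226,  1.3708, -0.0569]), 'qd': array([-0.0001,  0.0007, -0.0005, -0.0008, -0.0007,  0.0003, -0.001 ]), 'joint_torque': array([  0.0009, -49.1286,  -0.4031, -31.2524,  -0.064 ,   0.0437,
         0.0002]), 'position': array([ 0.1693, -0.6271,  0.2911]), 'tool_rot': array([-3.1124, -0.413 ,  0.0006]), 'ft_force': array([-0.5614, -0.1728,  0.1451]), 'torque': array([-0.0221,  0.0066, -0.0231]), 'grip_force': 0.0, 'grip_width': 1.000558836689129}
scene 43.92200139695232 [0.3839 0.8968 1.531 ]
side 48.10189707644535 [-0.4699  0.1403  0.809 ]
{'vertical_fov': 64.65711742596386, 'cx': 280.2799065834362, 'cy': 212.05361296714682, 'T_tool_cam': array([[ 0.0001, -0.9604, -0.2787,  0.0753],
       [ 1.    ,  0.0001, -0.0001,  0.0011],
       [ 0.0001, -0.2787,  0.9604, -0.0924],
       [ 0.    ,  0.    ,  0.    ,  1.    ]])}
```

View pics/scene0.png

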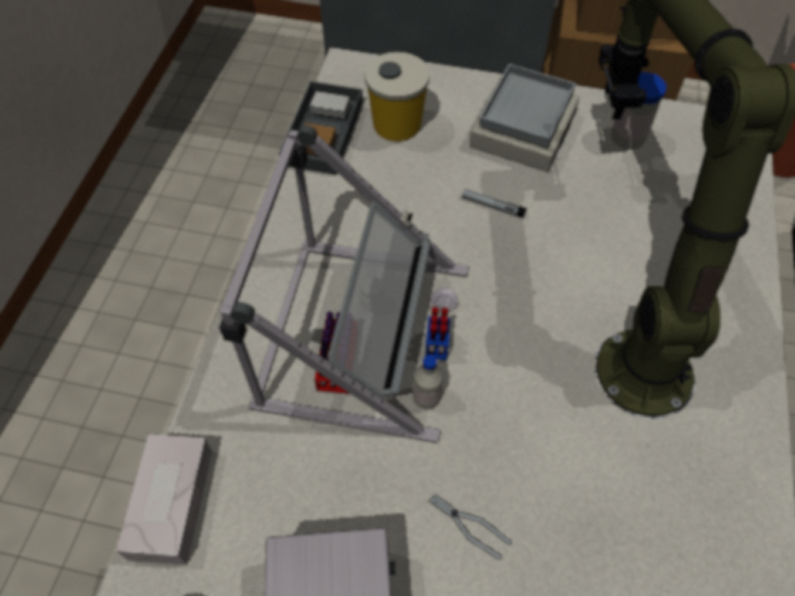

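View pics/side0.png

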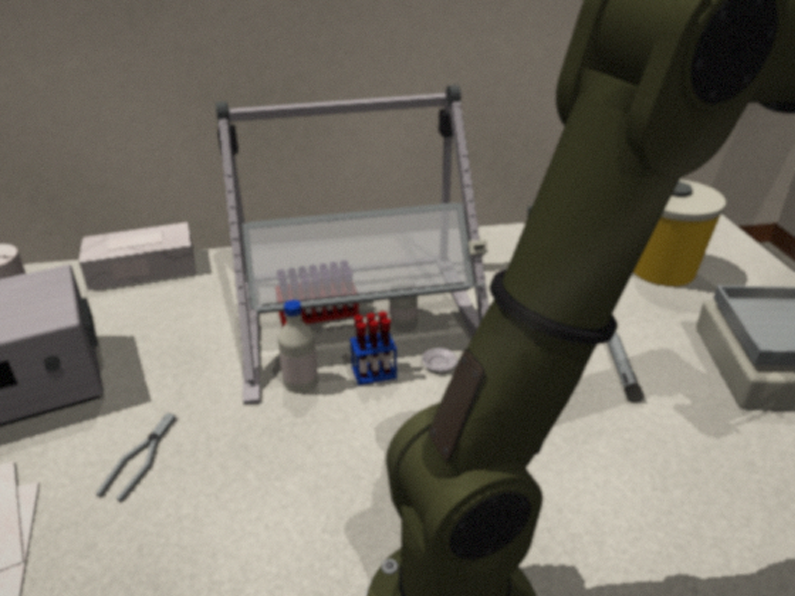

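The scene shows the guard at about (340,290), with bottle, rack and dish in a row from left to right. The dish is on the right, at side (440,360), so the hand can work above it. The clip is at side (477,246). Next I'll enlarge both views.

```bash
python3 - <<'E'
from h import *
a=cv2.imread('pics/raw_side0.png')[130:290,150:350]
b=cv2.imread('pics/raw_scene0.png')[130:310,250:350]
cv2.imwrite('pics/a.png',cv2.resize(a,None,fx=3.7,fy=3.7,interpolation=cv2.INTER_CUBIC))
cv2.imwrite('pics/b.png',cv2.resize(b,None,fx=3.3,fy=3.3,interpolation=cv2.INTER_CUBIC))
E
```

```text
(no output)
```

View pics/a.png

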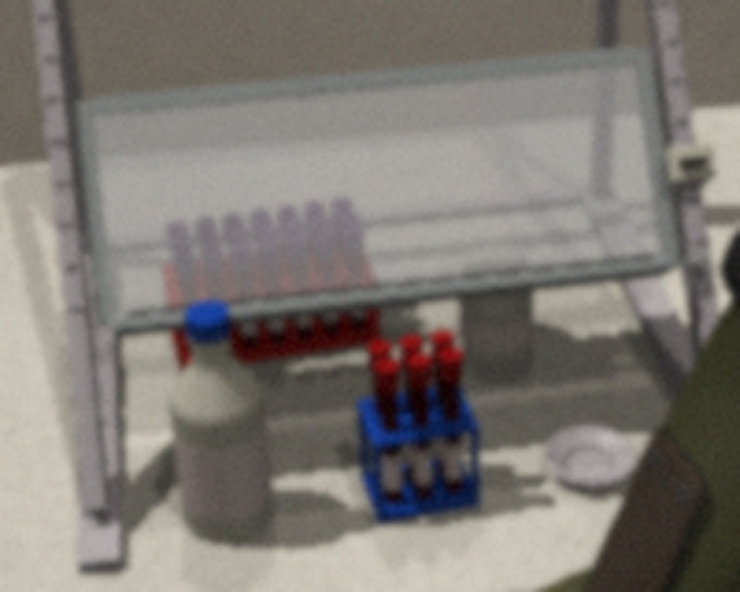

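View pics/b.png

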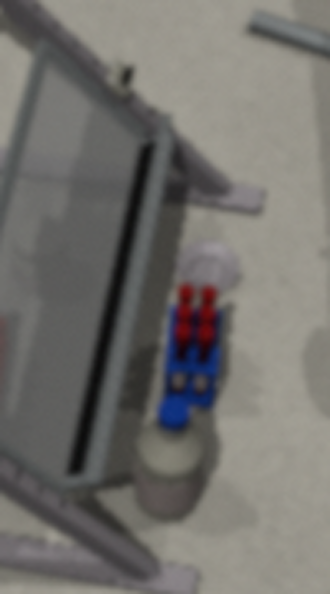

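The side crop shows the lip from (118,325) to (672,268), pane top corners at (85,105) and (640,52), and the clip line at about (692,163). The scene crop shows the strip ends at (150,143) and (75,472), and the clip line at about (125,75). I'll fit the guard pose to these points.

```bash
cat >> h.py <<'E'
def sash(q,L,s=0.):
    x,y,yaw=q; G=Ro.from_euler('z',yaw).as_matrix()
    c,sn=np.cos(np.radians(50)),np.sin(np.radians(50))
    S=np.array([[sn,0,c],[0,1,0],[-c,0,sn]])  # cols: into guard(down), left, up-slope
    p=np.array([.09,0,.107])+S@(np.array(L)+[0,0,s])
    return np.array([x,y,0])+G@p
A=lambda u,v:('side',150+u/3.7,130+v/3.7)
B=lambda u,v:('scene',250+u/3.3,130+v/3.3)
E
cat > fit.py <<'E'
from h import *
from scipy.optimize import least_squares
np.set_printoptions(precision=4,suppress=True)
obs=[(B(150,143),[-.023,-.19,.014]),(B(75,472),[-.023,.19,.014]),(A(85,105),[0,.2,.16]),(A(640,52),[0,-.2,.16]),(B(42,45),[0,-.2,.16]),
(A(118,328),[-.04,.2,.005]),(A(672,268),[-.04,-.2,.005])]
f=lambda q:np.concatenate([proj(o[0],sash(q,L))-o[1:] for o,L in obs])
r=least_squares(f,[.6,.1,0],loss='soft_l1');print(r.x,'\n',f(r.x).reshape(-1,2))
q=r.x
m=tri([A(692,163),B(125,75)]);print('clip tri',m)
for nm,p in(('dish',('side',150+590/3.7,130+465/3.7)),('rack',A(425,505)),('bottle',A(225,530)),('pot',A(495,375))):
    print(nm,plane(*p,[0,0,.005],[0,0,1]))
G=Ro.from_euler('z',q[2]).as_matrix();print('guardframe clip',G.T@(m-[q[0],q[1],0]))
l=[sash(q,[-.025,-.2,.005])];
u=sash(q,[0,0,1])-sash(q,[0,0,0]);print('slope',(m-l[0])@u)
for L in([-.04,-.2,0],[-.04,.2,0],[-.04,0,0]):print(sash(q,L))
print('dish scene',plane(*B(212,265),[0,0,.01],[0,0,1]))
E
python3 fit.py
```

```text
[0.4799 0.0419 0.0277] 
 [[ 0.1395 -1.4561]
 [ 0.0067 -0.7145]
 [ 1.5996  2.4022]
 [-1.9024  3.1204]
 [ 0.2723  2.2713]
 [-2.5556 -1.6969]
 [ 0.5402 -1.9264]]
clip tri [ 0.6012 -0.18    0.1843]
dish [ 0.4899 -0.0868  0.005 ]
rack [0.465  0.0371 0.005 ]
bottle [0.4607 0.178  0.005 ]
pot [ 0.6097 -0.0368  0.005 ]
guardframe clip [ 0.1151 -0.2252  0.1843]
slope 0.0703324159615399
[ 0.5448 -0.1564  0.1327]
[0.5337 0.2434 0.1327]
[0.5392 0.0435 0.1327]
dish scene [ 0.4848 -0.088   0.01  ]
```

```bash
cat >> h.py <<'E'
def go(p,down,yaw=.028):
    """print increments to TCP p with tool z pointing 'down' deg below level toward guard"""
    s=ctrl.get_state(); R=Ro.from_rotvec(s['tool_rot'])
    d=np.radians(down); z=np.array([np.cos(d),0,-np.sin(d)]); x=np.array([np.sin(d),0,np.cos(d)])
    T=Ro.from_euler('z',yaw)*Ro.from_matrix(np.c_[x,np.cross(z,x),z])
    dp=R.inv().apply(np.array(p)-s['position'])/.1
    print('t',s['time'],'pos',s['position'],'shift',dp,'turn',(R.inv()*T).as_rotvec()/(np.pi/2),'F',s['ft_force'],'q',s['joint_positions'])
np.set_printoptions(precision=3,suppress=True)
E
sed -i 's/^obs=/obs0=/; s/^f=lambda.*/q0=None/' fit.py
python3 - <<'E'
from h import *
from scipy.optimize import least_squares
obs=[(B(150,143),[-.023,-.19,.014]),(B(75,472),[-.023,.19,.014]),(A(85,105),1,.2),(A(640,52),1,-.2),(B(42,45),1,-.2),
(A(118,328),[-.04,.2,.005]),(A(672,268),[-.04,-.2,.005])]
f=lambda q:np.concatenate([proj(o[0][0],sash(q[:3],o[1] if len(o)==2 else [0,o[2],q[3]]))-o[0][1:] for o in obs])
r=least_squares(f,[.5,.04,.03,.16],loss='soft_l1');print(r.x,f(r.x).round(1))
q=r.x[:3];print('lip front',sash(q,[-.04,-.2,0]),sash(q,[-.04,.2,0]))
go([.42,-.14,.30],70)
E
```

```text
[0.476 0.043 0.023 0.17 ] [ 1.4 -1.   0.9 -0.3  1.1 -0.6 -2.1  0.5 -0.3  0.8 -3.  -1.   0.6 -1. ]
lip front [ 0.54  -0.155  0.133] [0.531 0.244 0.133]
t 0.1 pos [ 0.169 -0.627  0.291] shift [ 3.69  -4.049 -0.081] turn [-0.027  0.221  0.148] F [ 0.391  0.354 -0.212] q [ 1.321  0.322 -0.07   1.452  0.023  1.371 -0.057]
```

>>> play_rows(
  increments=[
    [[0.4,-0.45,0,0,0,0,-1],[0.75,-0.8,0,0,0,0,-1],[0.75,-0.8,0,0,0,0,-1]],
  ],
)

```text
time: 0.4
position: [0.2256, -0.5257, 0.2919]
tool_rot: [-3.11, -0.424, -0.004]
ft_force: [0.2, 0.1, 0.8]
grip_width: 0.807
grip_force: 0.0
```

>>> play_rows(
  increments=[
    [[0.4,-0.45,0,0,0,0,-1],[0.75,-0.8,0,0,0,0,-1],[0.75,-0.8,0,0,0,0,-1]],
  ],
)

```text
time: 0.7
position: [0.2764, -0.4289, 0.2923]
tool_rot: [-3.111, -0.425, -0.002]
ft_force: [0.1, -0.0, 0.2]
grip_width: 0.542
grip_force: 0.0
```

>>> play_rows(
  increments=[
    [[0.4,-0.45,0,0,0,0,-1],[0.75,-0.8,0,0,0,0,-1],[0.75,-0.8,0,0,0,0,-1]],
  ],
)

```text
time: 1.0
position: [0.3272, -0.3324, 0.2924]
tool_rot: [-3.112, -0.425, -0.002]
ft_force: [-0.3, 0.4, 0.8]
grip_width: 0.263
grip_force: 0.0
```

```bash
python3 -c "
from h import *
go([.42,-.14,.30],70)"
```

```text
t 1.0 pos [ 0.327 -0.332  0.292] shift [ 1.41  -1.604 -0.073] turn [-0.028  0.22   0.153] F [-0.344  0.393  0.767] q [ 1.055 -0.06  -0.304  1.875 -0.02   1.324 -0.542]
```

>>> play_rows(
  increments=[
    [[0.35,-0.4,0,0,0.05,0.04,-1],[0.7,-0.8,0,-0.01,0.11,0.08,-1],[0.7,-0.8,0,-0.01,0.11,0.08,-1]],
  ],
)

```text
time: 1.3
position: [0.3715, -0.2377, 0.2921]
tool_rot: [-3.114, -0.221, -0.273]
ft_force: [-1.0, 0.2, -0.9]
grip_width: 0.033
grip_force: 0.0
```

```bash
python3 -c "
from h import *
go([.42,-.13,.30],40)"
```

```text
t 1.3 pos [ 0.371 -0.238  0.292] shift [ 0.637 -0.998  0.028] turn [-0.034  0.444  0.065] F [-0.999  0.159 -0.85 ] q [ 1.006 -0.209 -0.364  2.006 -0.207  1.211 -0.723]
```

>>> play_rows(
  increments=[
    [[0.16,-0.25,0,-0.01,0.09,0.02,-1],[0.32,-0.5,0,-0.02,0.18,0.03,-1],[0.48,-0.75,0,-0.03,0.27,0.05,-1],[0.64,-1.0,0.03,-0.03,0.36,0.06,-1],[0.64,-1.0,0.03,-0.03,0.44,0.06,-1],[0.64,-1.0,0.03,-0.03,0.44,0.06,-1]],
  ],
)

```text
time: 1.9
position: [0.4375, -0.1456, 0.2529]
tool_rot: [-2.952, -0.107, -0.778]
ft_force: [0.3, 0.8, 1.5]
grip_width: 0.005
grip_force: 0.0
```

```bash
python3 -c "
from h import *
go([.42,-.115,.20],40)
save('wrist','w1.png',s=1.4)
s=ctrl.get_state();print(Ro.from_rotvec(s['tool_rot']).as_matrix())"
```

```text
t 1.9 pos [ 0.437 -0.146  0.253] shift [-0.4   -0.285  0.404] turn [-0.058  0.227  0.003] F [0.251 0.757 1.506] q [ 0.768 -0.3   -0.254  2.231 -0.548  0.863 -0.698]
[[ 0.873  0.097  0.477]
 [ 0.053 -0.993  0.105]
 [ 0.484 -0.066 -0.873]]
```

View pics/w1.png

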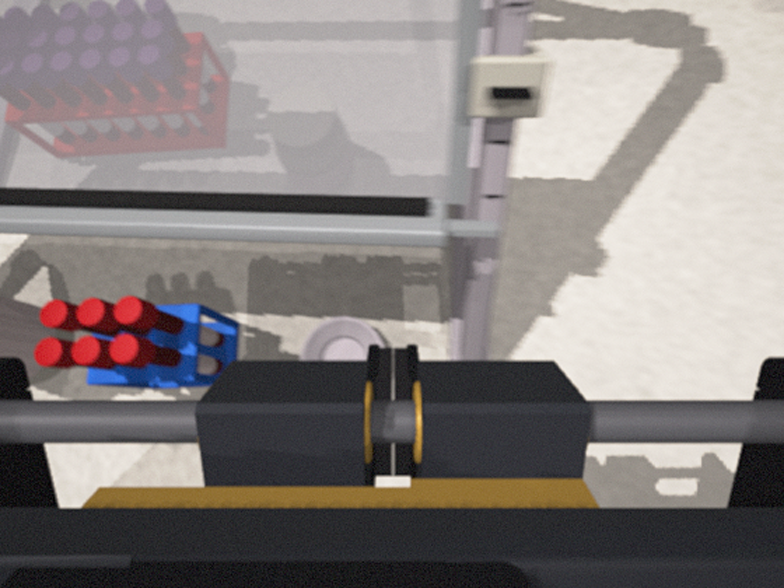

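The wrist view shows the clip line at (512,93), the tab end at (497,229) and the strip's right end at (430,207), with the fingertips at about (393,348) in front of the lip. Joint 2 is at its limit of -0.3, so I'll fit the kinematics to find a reachable pushing pose. I'll also measure the slope distance from this view.

```bash
cat > kin.py <<'E'
from h import *
from scipy.optimize import least_squares
import itertools
P=[([1.3211,.3219,-.0701,1.4517,.0226,1.3708,-.0569],[.1693,-.6271,.2911],[-3.1124,-.413,.0006]),
([1.055,-.06,-.304,1.875,-.02,1.324,-.542],[.3272,-.3324,.2924],[-3.112,-.425,-.002]),
([1.006,-.209,-.364,2.006,-.207,1.211,-.723],[.3715,-.2377,.2921],[-3.114,-.221,-.273]),
([.768,-.3,-.254,2.231,-.548,.863,-.698],[.4375,-.1456,.2529],[-2.952,-.107,-.778])]
def fk(q,k,sg):
    h,a,e,b,e2,c=k; z=lambda t:Ro.from_euler('z',t); y=lambda t:Ro.from_euler('y',t)
    R=z(sg[0]*q[0])*y(q[1]);p=np.array([0,0,h]);R=R*z(sg[1]*q[2]);p=p+R.apply([e,0,a])
    R=R*y(q[3])*z(sg[2]*q[4]);p=p+R.apply([e2,0,b]);R=R*y(q[5]);R2=R*z(sg[3]*q[6]);return p+R2.apply([0,0,c]),R2
def fit():
    best=None
    for sg in itertools.product([1,-1],repeat=4):
        er=sum((fk(q,[0]*6,sg)[1].inv()*Ro.from_rotvec(r)).magnitude() for q,_,r in P)
        if best is None or er<best[0]:best=(er,sg)
    sg=best[1];r=least_squares(lambda k:np.concatenate([fk(q,k,sg)[0]-p for q,p,_ in P]),[.3,.4,0,.4,0,.2])
    return r.x,sg,best[0],np.abs(r.fun).max()
if __name__=='__main__':
    k,sg,e,m=fit();print(k,sg,e,m)
    lo=np.array([-2.86,-.28,-1.38,.06,-1.56,.11,-2.69]);hi=np.array([2.86,2.09,1.24,2.43,4.7,2.05,2.69])
    def ik(p,dn,yaw=.025):
        d=np.radians(dn);z=np.array([np.cos(d),0,-np.sin(d)]);x=np.array([np.sin(d),0,np.cos(d)])
        T=Ro.from_euler('z',yaw)*Ro.from_matrix(np.c_[x,np.cross(z,x),z])
        def f(q):
            pp,R=fk(q,k,sg);return np.r_[(pp-p)*10,(R.inv()*T).as_rotvec()*3,.001*(q-P[3][0])]
        return least_squares(f,np.clip(P[3][0],lo+.01,hi-.01),bounds=(lo,hi))
    for dn in (30,40,50):
        for tip in ([.56,-.115,.105],[.50,-.115,.105],[.605,-.115,.16]):
            d=np.radians(dn);p=np.array(tip)-.07*np.array([np.cos(d),0,-np.sin(d)])
            r=ik(p,dn);pp,_=fk(r.x,k,sg);print(dn,tip,'err',np.linalg.norm(pp-p),r.cost,r.x)
    # slope
    q=np.array([.476,.043,.023]);c=ctrl.get_calibration('wrist');s=ctrl.get_state()
    R=Ro.from_rotvec(s['tool_rot']).as_matrix();T=np.array(c['T_tool_cam'])
    o=R@T[:3,3]+s['position'];Rc=R@T[:3,:3];n=sash(q,[1,0,0])-sash(q,[0,0,0]);S=np.c_[n,sash(q,[0,1,0])-sash(q,[0,0,0]),sash(q,[0,0,1])-sash(q,[0,0,0])]
    for nm,u,v,x in(('line',512,93,-.025),('tab',497,229,-.025),('strip',430,207,-.023)):
        d=Rc@np.linalg.solve(K(c),[u/1.4,v/1.4,1]);p0=sash(q,[x,0,0]);X=o+d*(n@(p0-o)/(n@d));print(nm,X,S.T@(X-sash(q,[0,0,0])))
E
python3 kin.py
```

```text
[ 0.511  0.699 -0.153  0.639  0.263  0.524] (-1, 1, -1, -1) 4.395734412752958 0.23147920989220785
30 [0.56, -0.115, 0.105] err 0.023653893790561632 0.14024449276912884 [ 1.882  1.073 -0.631  2.43  -0.871  1.35   0.523]
30 [0.5, -0.115, 0.105] err 6.522983699929758e-08 4.295494836696194e-06 [ 2.573  1.545  0.753  2.298  0.016  0.128 -0.924]
30 [0.605, -0.115, 0.16] err 0.027573481761389768 0.19606203346694762 [ 1.648  0.672 -0.526  2.43  -0.892  1.374  0.027]
40 [0.56, -0.115, 0.105] err 0.02588079154513119 0.16712037604310506 [ 1.131  0.373 -0.904  2.43  -0.868  1.346 -0.35 ]
40 [0.5, -0.115, 0.105] err 0.008055322889565173 0.009023547129253162 [ 2.209  1.044  1.086  2.316  0.     0.11  -1.635]
40 [0.605, -0.115, 0.16] err 0.01891017816643513 0.09322399679483666 [ 0.412  0.137 -1.38   2.43  -0.904  1.264 -0.706]
50 [0.56, -0.115, 0.105] err 0.012028164467426987 0.03645648471812173 [ 0.265  0.123 -1.38   2.43  -0.893  1.058 -0.84 ]
50 [0.5, -0.115, 0.105] err 2.0045339343764318e-07 2.8950452467807236e-06 [ 2.003  0.751  1.025  2.319 -0.276  0.11  -1.634]
50 [0.605, -0.115, 0.16] err 0.001906711245031313 0.0009674197592358728 [ 0.103  0.021 -1.38   2.43  -0.945  0.929 -0.955]
line [ 0.598 -0.175  0.178] [-0.025 -0.221  0.072]
tab [ 0.554 -0.178  0.125] [-0.025 -0.223  0.002]
strip [ 0.561 -0.141  0.132] [-0.023 -0.186  0.013]
```

Both measurements give about 70 mm of travel. The kinematic fit needs a flange offset.

```bash
python3 - <<'E'
s=open('kin.py').read()
s=s.replace("R2=R*z(sg[3]*q[6]);","R2=R*z(sg[3]*q[6]+sg[4]);")
s=s.replace("""        er=sum((fk(q,[0]*6,sg)[1].inv()*Ro.from_rotvec(r)).magnitude() for q,_,r in P)
        if best is None or er<best[0]:best=(er,sg)""","""        for off in np.arange(4)*np.pi/2:
            g=sg+(off,);er=sum((fk(q,[0]*6,g)[1].inv()*Ro.from_rotvec(r)).magnitude() for q,_,r in P)
            if best is None or er<best[0]:best=(er,g)""")
s=s.replace("for dn in (30,40,50)","for dn in (40,45,50,55,60)")
open('kin.py','w').write(s)
E
python3 kin.py
```

```text
[ 0.176  0.468  0.007  0.491 -0.052  0.279] (-1, -1, -1, -1, np.float64(1.5707963267948966)) 0.002567627171826858 0.024280202209652352
40 [0.56, -0.115, 0.105] err 1.511699437542637e-07 1.0185835154027397e-06 [ 0.59  -0.165 -0.341  2.422 -1.521  0.248  0.088]
40 [0.5, -0.115, 0.105] err 0.03251978964067648 0.07429247472301055 [ 1.256 -0.28  -0.825  2.43  -1.433  0.542  0.021]
40 [0.605, -0.115, 0.16] err 6.891942113802986e-08 4.6565487003426436e-07 [ 0.55  -0.157 -0.314  2.316 -1.132  0.258 -0.317]
45 [0.56, -0.115, 0.105] err 7.100960348205705e-08 4.538796900609203e-07 [ 0.553 -0.16  -0.303  2.402 -1.098  0.258 -0.321]
45 [0.5, -0.115, 0.105] err 0.02052527287023346 0.031355367175337996 [ 1.07  -0.28  -0.678  2.43  -1.201  0.494 -0.206]
45 [0.605, -0.115, 0.16] err 2.5632355418549064e-08 2.1445430169679448e-07 [ 0.617 -0.144 -0.365  2.276 -0.814  0.324 -0.62 ]
50 [0.56, -0.115, 0.105] err 2.693850624051138e-08 2.1275532843961216e-07 [ 0.625 -0.146 -0.361  2.362 -0.785  0.324 -0.619]
50 [0.5, -0.115, 0.105] err 0.008208581210119413 0.005355735172985009 [ 0.89  -0.28  -0.534  2.43  -0
[... 348 characters left out ...]
.686 -0.261 -0.358  2.414 -0.661  0.47  -0.713]
55 [0.605, -0.115, 0.16] err 2.4194735070654817e-08 1.6137677111909333e-07 [ 0.688 -0.088 -0.429  2.16  -0.409  0.503 -0.993]
60 [0.56, -0.115, 0.105] err 2.4768990401849657e-08 1.640417381383013e-07 [ 0.695 -0.088 -0.425  2.247 -0.381  0.497 -0.992]
60 [0.5, -0.115, 0.105] err 1.4891251545150097e-08 8.520873951193639e-08 [ 0.735 -0.228 -0.408  2.356 -0.508  0.549 -0.855]
60 [0.605, -0.115, 0.16] err 2.919577860008839e-08 2.1966708873697542e-07 [ 0.669 -0.047 -0.419  2.091 -0.272  0.602 -1.115]
line [ 0.598 -0.175  0.178] [-0.025 -0.221  0.072]
tab [ 0.554 -0.178  0.125] [-0.025 -0.223  0.002]
strip [ 0.561 -0.141  0.132] [-0.023 -0.186  0.013]
```

```bash
cat >> h.py <<'E'
Q=np.array([.476,.043,.023])
def tip(p,dn):
    d=np.radians(dn);go(np.array(p)-.07*np.array([np.cos(d),0,-np.sin(d)]),dn,.023)
def lipto(x,z,dn,yw=-.115):
    p=sash(Q,[x,(yw-Q[1]),z]); print('tip target',p); tip(p,dn)
E
python3 -c "
from h import *
tip([.50,-.115,.11],57)"
```

```text
t 1.95 pos [ 0.437 -0.14   0.247] shift [-0.146 -0.168  0.832] turn [-0.06   0.046  0.019] F [ 0.771  8.375 -3.37 ] q [ 0.803 -0.299 -0.299  2.236 -0.555  0.865 -0.695]
```

>>> play_rows(
  increments=[
    [[-0.05,-0.05,0.25,-0.02,0.02,0.01,-1],[-0.1,-0.1,0.5,-0.04,0.04,0.02,-1],[-0.1,-0.1,0.5,-0.06,0.04,0.02,-1]],
  ],
)

```text
time: 2.25
position: [0.4474, -0.1323, 0.1976]
tool_rot: [-3.019, -0.013, -0.869]
ft_force: [-0.5, -0.4, -0.7]
grip_width: 0.006
grip_force: 0.0
```

```bash
python3 -c "
from h import *
tip([.50,-.115,.11],57)"
```

```text
t 2.25 pos [ 0.447 -0.132  0.198] shift [-0.029 -0.173  0.322] turn [ 0.006  0.01  -0.007] F [-0.49  -0.389 -0.66 ] q [ 0.776 -0.29  -0.373  2.349 -0.565  0.606 -0.777]
```

>>> play_rows(
  increments=[
    [[-0.03,-0.17,0.32,0.01,0.01,-0.01,-1],[-0.03,-0.17,0.32,0.01,0.01,-0.01,-1]],
  ],
)

```text
time: 2.45
position: [0.4628, -0.1147, 0.1699]
tool_rot: [-3.0, -0.047, -0.89]
ft_force: [-0.7, 0.4, -0.9]
grip_width: 0.01
grip_force: 0.0
```

```bash
python3 -c "
from h import *
tip([.50,-.115,.11],57)
lipto(-.012,-.025,47)"
```

```text
t 2.45 pos [ 0.463 -0.115  0.17 ] shift [-0.014  0.003  0.005] turn [-0.005 -0.001  0.004] F [-0.677  0.433 -0.884] q [ 0.738 -0.224 -0.397  2.372 -0.612  0.504 -0.742]
tip target [ 0.544 -0.113  0.096]
t 2.45 pos [ 0.463 -0.115  0.17 ] shift [ 0.158 -0.001  0.378] turn [-0.005  0.11   0.003] F [-0.677  0.433 -0.884] q [ 0.738 -0.224 -0.397  2.372 -0.612  0.504 -0.742]
```

>>> play_rows(
  increments=[
    [[-0.03,0,0.25,0,0.03,0,-1],[0.05,0,0.36,0,0.07,0,-1],[0.16,0,0.38,0,0.11,0,-1],[0.16,0,0.38,0,0.11,0,-1]],
  ],
)

```text
time: 2.85
position: [0.4988, -0.1163, 0.1504]
tool_rot: [-2.908, -0.039, -1.157]
ft_force: [-0.2, 0.0, -0.4]
grip_width: 0.006
grip_force: 0.0
```

```bash
python3 -c "
from h import *
lipto(-.012,-.012,42)
save('side','s2.png',crop=(150,130,350,290),s=3.7)"
```

```text
tip target [ 0.553 -0.113  0.106]
t 2.85 pos [ 0.499 -0.116  0.15 ] shift [ 0.028 -0.029 -0.   ] turn [-0.003  0.051  0.001] F [-0.154  0.021 -0.402] q [ 0.55  -0.128 -0.228  2.435 -1.213  0.28  -0.132]
```

View pics/s2.png

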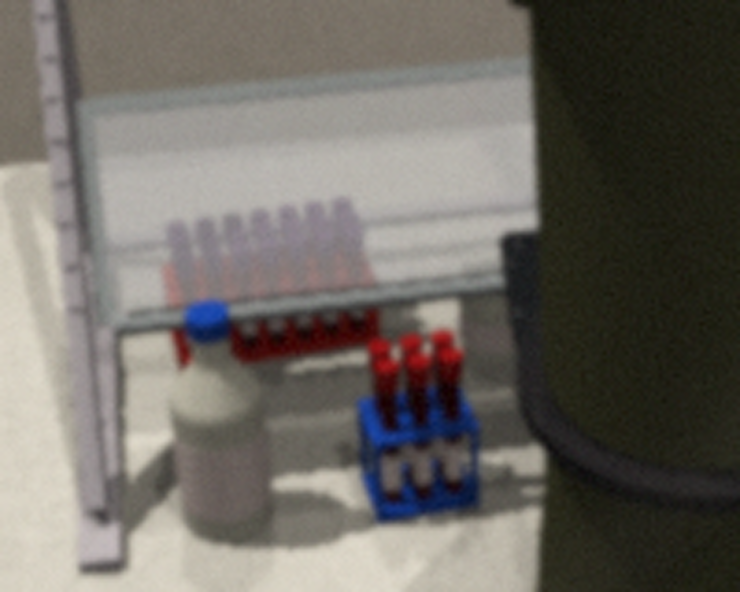

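The side view shows the arm covering the right part, with bottle and rack unmoved. I'll start pushing up the slope.

>>> play_rows(
  increments=[
    [[0.08,-0.03,-0.01,0,0,0,-1],[0.16,-0.03,-0.02,0,0,0,-1],[0.24,-0.03,-0.02,0,0,0,-1],[0.3,-0.03,-0.03,0,0,0,-1],[0.36,-0.03,-0.04,0,0,0,-1],[0.4,-0.03,-0.04,0,0,0,-1],[0.4,-0.03,-0.04,0,0,0,-1]],
  ],
)

```text
time: 3.6
position: [0.5247, -0.1119, 0.181]
tool_rot: [-2.909, -0.042, -1.155]
ft_force: [-3.1, -0.4, 0.7]
grip_width: 0.005
grip_force: 1.3
```

```bash
python3 -c "
from h import *
lipto(-.012,-.01,45)
save('wrist','w2.png',s=1.4)
s=ctrl.get_state();t=s['position']+.07*Ro.from_rotvec(s['tool_rot']).as_matrix()[:,2];print('tip',t)
o=sash(Q,[0,0,0]);print([ (t-o)@(sash(Q,e)-o) for e in np.eye(3)])"
```

```text
tip target [ 0.554 -0.113  0.107]
t 3.6 pos [ 0.525 -0.112  0.181] shift [-0.315  0.007  0.039] turn [-0.003  0.019  0.002] F [-3.08  -0.436  0.721] q [ 0.598 -0.135 -0.305  2.36  -0.977  0.305 -0.403]
tip [ 0.573 -0.11   0.13 ]
[np.float64(-0.012353477547950947), np.float64(-0.1556830302658404), np.float64(0.01968713204226204)]
```

View pics/w2.png

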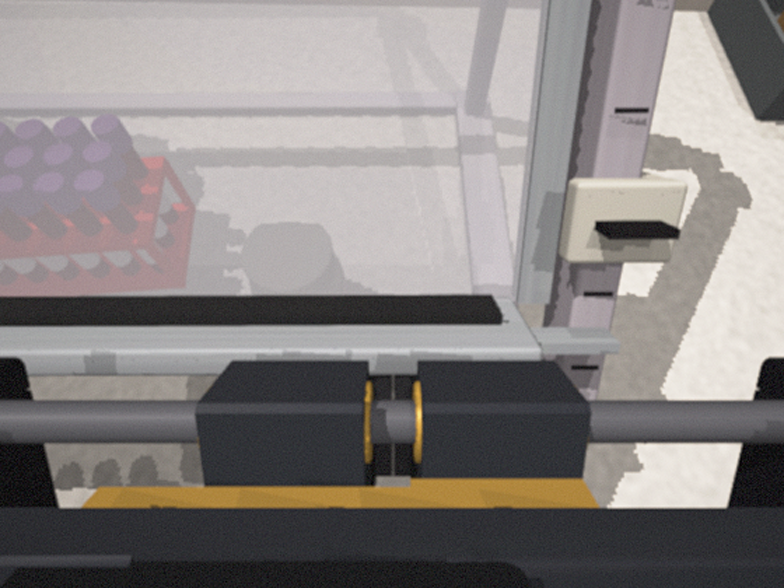

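Contact is made at about 3 N and the lip is lifting. The wrist view shows the line bar at about (638,230), the tab end at about (616,344) and the strip's right end at (500,310).

```bash
cat >> h.py <<'E'
def slope(pts,sc=1.4,s=None):
    c=ctrl.get_calibration('wrist');s=s or ctrl.get_state();o0=sash(Q,[0,0,0]);S=np.array([sash(Q,e)-o0 for e in np.eye(3)])
    R=Ro.from_rotvec(s['tool_rot']).as_matrix();T=np.array(c['T_tool_cam']);o=S@(R@T[:3,3]+s['position']-o0);Rc=S@R@T[:3,:3]
    print('cam',o)
    for u,v,x in pts:
        d=Rc@np.linalg.solve(K(c),[u/sc,v/sc,1]);print((u,v),o+d*((x-o[0])/d[0]))
E
python3 -c "
from h import *
slope([(638,230,-.025),(616,344,-.025),(500,297,-.014),(500,323,-.032),(540,335,-.04)])"
```

```text
cam [-0.165 -0.157  0.114]
(638, 230) [-0.025 -0.233  0.077]
(616, 344) [-0.025 -0.233  0.038]
(500, 297) [-0.014 -0.195  0.05 ]
(500, 323) [-0.032 -0.191  0.049]
(540, 335) [-0.04  -0.202  0.049]
```

>>> play_rows(
  increments=[
    [[0.06,0,-0.01,0,0,0,-1],[0.12,0,-0.01,0,0,0,-1],[0.18,0,-0.02,0,0,0,-1],[0.24,0,-0.02,0,0,0,-1],[0.3,0,-0.03,0,0,0,-1],[0.3,0,-0.03,0,0,0,-1]],
  ],
)

```text
time: 4.25
position: [0.5456, -0.1107, 0.2047]
tool_rot: [-2.908, -0.043, -1.158]
ft_force: [-0.8, -0.1, -0.5]
grip_width: 0.001
grip_force: 0.4
```

```bash
python3 -c "
from h import *
s=ctrl.get_state();print(s['position'],s['tool_rot'],s['ft_force'])
save('wrist','w3.png',crop=(360,100,560,250),s=4)"
```

```text
[ 0.546 -0.111  0.205] [-2.908 -0.043 -1.158] [-0.837 -0.124 -0.531]
```

View pics/w3.png

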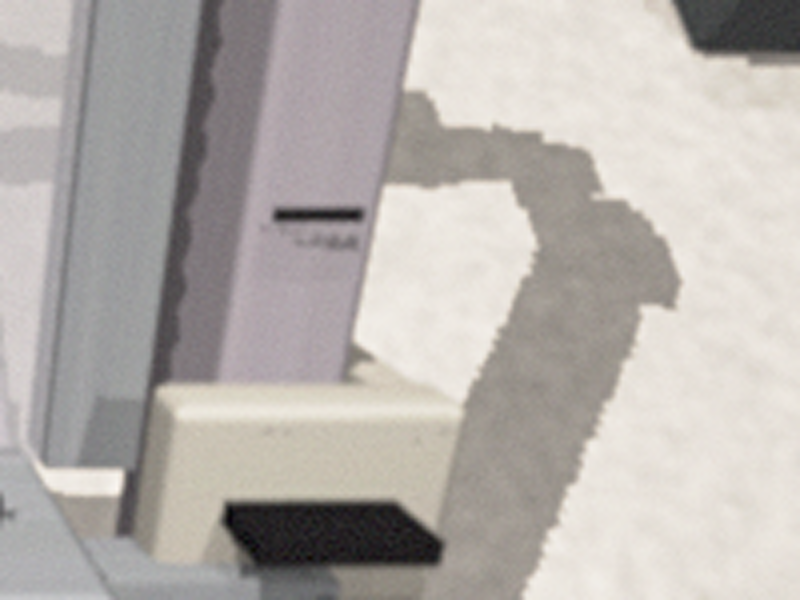

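The line bar's front edge runs from (250,560) to (440,560) in the crop. The tab end at about (335,575) is cut off, so I'll shift the crop of the same picture down.

```bash
python3 -c "
import cv2
im=cv2.imread('pics/raw_w3.png')[190:290,370:490];cv2.imwrite('pics/w3b.png',cv2.resize(im,None,fx=6,fy=6,interpolation=cv2.INTER_CUBIC))"
```

```text
(no output)
```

View pics/w3b.png

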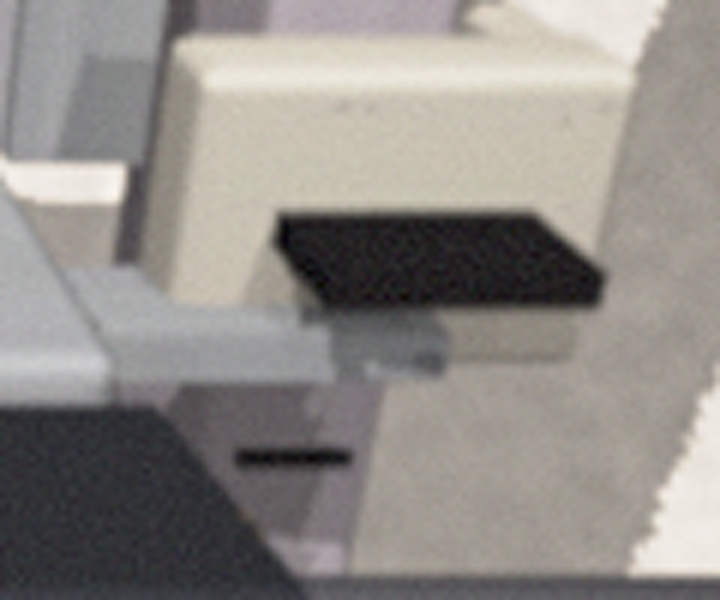

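```bash
cat > m.py <<'E'
from h import *
c=ctrl.get_calibration('wrist');o0=sash(Q,[0,0,0]);S=np.array([sash(Q,e)-o0 for e in np.eye(3)])
pos=[.5456,-.1107,.2047];R=Ro.from_rotvec([-2.908,-.043,-1.158]).as_matrix();T=np.array(c['T_tool_cam'])
o=S@(R@T[:3,3]+pos-o0);Rc=S@R@T[:3,:3];print('cam',o)
def r(u,v):return Rc@np.linalg.solve(K(c),[370+u/6,190+v/6,1])
def aty(u,v,y):d=r(u,v);return o+d*(y-o[1])/d[1]
def atx(u,v,x):d=r(u,v);return o+d*(x-o[0])/d[0]
print('clip top front',aty(415,90,-.225),'bar back',aty(407,213,-.225),'bar front',aty(465,293,-.225))
for x in(-.03,-.025,-.02):print(x,'bar front',atx(465,293,x),'tab end',atx(445,367,x))
print('lip corner',atx(110,372,-.04),'bar L back/front at y',aty(275,213,-.215),aty(325,293,-.215))
m=tri([A(692,163),B(125,75)]);print('clip tri',S@(m-o0), S@(tri([A(672,268),B(170,135)])-o0))
s=ctrl.get_state();t=s['position']+.07*Ro.from_rotvec(s['tool_rot']).as_matrix()[:,2];print('tip',S@(t-o0))
E
python3 m.py
```

```text
cam [-0.165 -0.157  0.145]
clip top front [-0.031 -0.225  0.093] bar back [-0.033 -0.225  0.084] bar front [-0.043 -0.225  0.083]
-0.03 bar front [-0.03  -0.232  0.076] tab end [-0.03  -0.232  0.07 ]
-0.025 bar front [-0.025 -0.235  0.074] tab end [-0.025 -0.235  0.067]
-0.02 bar front [-0.02  -0.238  0.071] tab end [-0.02  -0.238  0.064]
lip corner [-0.04  -0.203  0.075] bar L back/front at y [-0.034 -0.215  0.085] [-0.044 -0.215  0.083]
clip tri [-0.027 -0.226  0.079] [-0.032 -0.2    0.004]
tip [-0.012 -0.155  0.051]
```

>>> play_rows(
  increments=[
    [[0.04,0,0,0,0,0,-1],[0.07,0,-0.01,0,0,0,-1],[0.07,0,-0.01,0,0,0,-1]],
  ],
)

```text
time: 4.6
position: [0.5491, -0.1099, 0.2091]
tool_rot: [-2.908, -0.043, -1.155]
ft_force: [0.2, -0.5, -2.3]
grip_width: 0.003
grip_force: 1.3
```

```bash
python3 -c "
from h import *
s=ctrl.get_state();print(repr(s['position']),s['tool_rot'],s['ft_force'])
save('wrist','w4.png',crop=(370,180,490,280),s=6)"
```

```text
array([ 0.549, -0.11 ,  0.209]) [-2.908 -0.043 -1.155] [ 0.224 -0.499 -2.349]
```

View pics/w4.png

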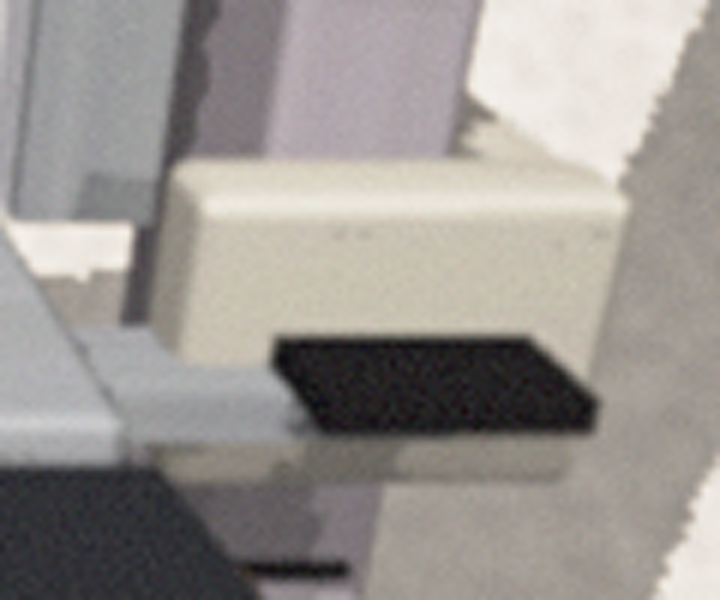

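The bar's front face is at y≈405–432 and the tab's front face at about 383–440, so they are level to within about 2 mm. I'll push 2 mm more, then drop away and withdraw.

>>> play_rows(
  increments=[
    [[0.02,0,0,0,0,0,-1],[0.02,0,0,0,0,0,-1]],
  ],
)

```text
time: 4.85
position: [0.5504, -0.1099, 0.2103]
tool_rot: [-2.908, -0.043, -1.155]
ft_force: [-3.9, -0.1, -2.1]
grip_width: 0.004
grip_force: 2.0
```

>>> play_rows(
  increments=[
    [[-0.1,0,0,0,0,0,-1],[-0.2,0,0,0,0,0,-1],[-0.25,0,-0.1,0,0,0,-1],[-0.25,0,-0.3,0,0,0,-1],[-0.25,0,-0.5,0,0,0,-1],[-0.25,0,-0.5,0,0,0,-1]],
  ],
)

```text
time: 5.45
position: [0.4991, -0.1124, 0.2332]
tool_rot: [-2.908, -0.043, -1.165]
ft_force: [-0.4, -0.0, 0.1]
grip_width: 0.011
grip_force: 0.0
```

```bash
python3 -c "
from h import *
s=ctrl.get_state();print(repr(s['position']),s['tool_rot'],s['ft_force'],s['joint_positions'])
ctrl.get_image('wrist');cv2.imwrite('pics/raw_w5.png',ctrl.get_image('wrist')[:,:,::-1])
a=cv2.imread('pics/raw_w5.png');g=cv2.cvtColor(a,cv2.COLOR_BGR2GRAY)
n,l,st,ce=cv2.connectedComponentsWithStats((g<50).astype('uint8'))
print([(x.tolist(),c.round(1).tolist()) for x,c in zip(st,ce) if x[4]>40][1:])"
```

```text
array([ 0.499, -0.112,  0.233]) [-2.908 -0.043 -1.165] [-0.447 -0.027  0.127] [ 0.662 -0.29  -0.316  2.357 -0.826  0.454 -0.572]
[([0, 159, 342, 12, 3413], [170.9, 164.4]), ([386, 177, 37, 8, 268], [404.2, 180.5]), ([0, 196, 154, 21, 1736], [80.3, 204.3]), ([144, 247, 136, 41, 2270], [221.7, 271.0]), ([282, 247, 135, 41, 2249], [338.6, 271.1]), ([0, 256, 22, 30, 561], [9.2, 271.7]), ([539, 256, 21, 30, 505], [550.7, 271.6]), ([305, 295, 116, 46, 1594], [371.4, 321.1]), ([141, 296, 115, 51, 1714], [187.2, 325.0]), ([220, 296, 28, 17, 92], [231.5, 303.4]), ([308, 296, 25, 17, 97], [320.5, 303.0]), ([197, 303, 20, 23, 125], [206.2, 313.8]), ([283, 311, 34, 30, 424], [293.1, 327.7]), ([0, 314, 560, 106, 28371], [271.6, 385.7]), ([246, 316, 33, 31, 522], [265.9, 330.7]), ([237, 334, 16, 12, 73], [243.6, 340.9])]
```

All ten views are used, so I'll check the final picture by numbers: the strip edges, the bar and the tab's intensity profile.

```bash
python3 - <<'E'
from h import *
a=cv2.imread('pics/raw_w5.png');g=cv2.GaussianBlur(cv2.cvtColor(a,cv2.COLOR_BGR2GRAY),(5,1),0)
for u in(335,350,370,378,384,400):print(u,g[150:202,u])
k=lambda l:[(u,v,x) for u,v,x in l]
slope(k([(341,160,-.014),(341,170.5,-.032),(200,160,-.014),(200,170.5,-.032)]),1)
print('bar');slope(k([(404,183,-.035),(404,183,-.03),(404,177.5,-.02),(404,177.5,-.025)]),1)
E
```

```text
335 [193 193 194 193 193 195 192 159  92  45  42  43  44  46  45  43  41  42
  34  49  94 146 173 175 174 174 176 176 185 200 200 187 173 166 162 160
 156 151 150 150 148 148 140 121 118 130 138 137 137 141 140 143]
350 [175 173 170 170 169 168 167 166 164 164 169 170 169 172 177 176 174 175
 175 174 171 173 173 174 177 175 175 175 187 200 200 187 172 164 160 156
 154 151 151 149 149 147 137 123 121 134 142 141 140 138 140 140]
370 [153 155 152 152 159 162 158 154 149 142 136 134 140 164 183 181 179 175
 171 168 169 167 163 156 152 161 169 172 171 165 154 152 153 155 155 139
 114  95  97  99  99  99 103 107 109 110 117 118 121 119 113 109]
378 [116 118 127 163 199 217 225 230 223 207 197 194 194 194 195 193 194 194
 194 195 194 194 194 194 194 192 187 179 170 163 156 154 155 155 154 141
 118 104 114 131 134 137 134 134 136 128 109  91  84  88  93  96]
384 [145 147 154 176 204 217 224 229 222 210 195 195 195 194 195 194 193 195
 195 194 195 193 196 193 186 161 129 128 148 156 155 149 147 152 149 135
 114 104 108 119 133 137 135 135 135 125 114  95  95 101 110 124]
400 [168 168 171 184 204 216 224 227 219 206 195 193 194 195 193 194 195 193
 192 193 193 192 195 194 182 140  67  28  30  34  38  31  29  27  41  72
  97 114 123 131 132 134 135 135 134 125 109 100 110 121 124 125]
cam [-0.218 -0.157  0.135]
(341, 160) [-0.014 -0.194  0.086]
(341, 170.5) [-0.032 -0.191  0.084]
(200, 160) [-0.014 -0.106  0.085]
(200, 170.5) [-0.032 -0.11   0.084]
bar
cam [-0.218 -0.157  0.135]
(404, 183) [-0.035 -0.227  0.078]
(404, 183) [-0.03  -0.229  0.076]
(404, 177.5) [-0.02  -0.232  0.077]
(404, 177.5) [-0.025 -0.23   0.078]
```

The tab's middle sits at row ≈182.3 and the line at ≈183, so they are level within about 1 mm. The strip height independently gives 71 mm of travel. The hand is about 25 mm clear of the lip, so I'm handing in.

```bash
python3 -c "
from h import *
print(ctrl.get_state()['qd'],ctrl.close_job())"
```

```text
the job is handed in; nothing more can be done
[-0.006  0.028 -0.003  0.009  0.002  0.003 -0.001] None
```

I pushed the window up about 71 mm by its lip until the tab measured within about 1 mm of the clip's black line, then withdrew the hand clear and handed the job in; no verdict came back, and I did not re-measure the clip or the other things at the end.

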